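Count three culture dishes into the staging frame and add the tape roll

TASK

Make up the next culture set in the low metal frame: slide exactly three of the five large lidded dishes along the bench into its wide bay, each wholly inside, without ever lifting or tipping a dish. Then draw the tape roll up off its post and set it down flat (do not drop it) on the bench wholly inside the frame's narrow bay. Leave the two spare large dishes, the small dish and the bottle where they stand.

Things in the scene. Friction and masses are not known exactly. Their poses are not given: they have to be found in the camera images.
- dish1: one of the five equal large lidded culture dishes: flat white-rimmed disc with tan gel showing through its top, 60 mm diameter, 18 mm high, about 70 g; loose on the bench; origin at the centre of its underside
- dish2: one of the five equal large lidded culture dishes: flat white-rimmed disc with tan gel showing through its top, 60 mm diameter, 18 mm high, about 70 g; loose on the bench; origin at the centre of its underside
- dish3: one of the five equal large lidded culture dishes: flat white-rimmed disc with tan gel showing through its top, 60 mm diameter, 18 mm high, about 70 g; loose on the bench; origin at the centre of its underside
- dish4: one of the five equal large lidded culture dishes: flat white-rimmed disc with tan gel showing through its top, 60 mm diameter, 18 mm high, about 70 g; loose on the bench; origin at the centre of its underside
- dish5: one of the five equal large lidded culture dishes: flat white-rimmed disc with tan gel showing through its top, 60 mm diameter, 18 mm high, about 70 g; loose on the bench; origin at the centre of its underside
- small: the small lidded culture dish, same look as the large ones but 38 mm diameter, 12 mm high; not part of the job; origin at the centre of its underside
- frame: fixed low aluminium frame, 350 mm along its y, walls 22 mm high, 5 mm thick; no floor (the bench is its floor); open along its front, which faces its -x (the robot). Back wall's inner face at x +45 mm, wall front ends at x -45. A divider parts a wide bay (y -170 to +65) from a narrow bay (y +70 to +170). Origin at its centre on the bench
- wide_bay (a point): centre of the wide bay's floor, at bench height; the bay is 235 mm along y (+-117.5) and 90 mm along x (+-45), open at -x; axes as the frame's. A large dish is wholly inside when its centre is at x >= -15 mm here
- narrow_bay (a point): centre of the narrow bay's floor, at bench height; 100 mm along y (+-50) and 90 mm along x (+-45), open at -x; axes as the frame's
- post: fixed upright steel post, 20 mm diameter, rising from a round base 80 mm across and 12 mm thick; post top 67 mm above the bench. It stands at the left or at the right end of the row. Origin at the centre of the base's underside
- roll: roll of cream label tape sitting flat on the post's base, the post through its core: 60 mm outside diameter, 28 mm bore, 22 mm high, about 50 g; origin at the centre of its underside, z along its axis
- bottle: bystander: amber bottle, 60 mm diameter, 130 mm high, stands at the other end of the bench from the post; origin at the centre of its underside

How it is judged:
By the outcome, as a careful person would: the job done as asked, in the order asked, and still so for the second after the job is handed in, with the robot touching nothing.
It also fails if it takes over 72 s, if anything falls off the work surface, if the arm or the gripper's body presses on something with over 40 N, if the wrist force passes 120 N, or if a joint passes its speed limit or range.

ROBOT

A 6-joint arm with a two-finger parallel gripper is mounted at the origin on the work surface. World frame = base frame: x ahead of the robot, y to its left, z up, the work surface at z = 0. Lengths are in mm, angles in rad, forces in N, time in s.
With the tool pointing down it reaches from about 275 to 775 mm from the base axis. Payload 14.6 kg.
Tool frame: the origin (TCP) lies midway between the tips of the shut fingers; the grasp point (between the pads) lies 19 mm behind it; z points along the fingers, y is the line along which they close (so a half turn about z gives the same grasp; the last joint's range is limited). The gripper opens to 85 mm and grips with 20 to 120 N. Pads are 22 mm wide; open, the fingers measure 114 mm over their backs; the gripper's body (76 mm by 85 mm) begins 54 mm behind the grasp point. The pads swing forward as they close: fully open they stand 13 mm farther back than shut.
Start: joints at [1.136, 0.263, -0.048, 1.259, 0, 1.415], TCP at [144.99, 504.585, 231.278] pointing down, gripper open.
Joint ranges: [-2.65, 2.65], [-0.89, 1.7], [-1.18, 1.37], [-2.13, 2.11], [-1.35, 1.29], [-3.14, 3.14]. Speed limits (rad/s): [1.89, 1.89, 2.57, 2.79, 3.14, 3.14].

INTERFACE

Orientations are given as a unit quaternion [x, y, z, w].
In Python, from plant import state, read_camera, calibration, sign_off gives the robot as it stands.
- The arm moves only by the tool carry_out, never from a script. Its argument "commands" is a list of rows, each an object of numbers: "tx", "ty", "tz": the shift along the world's x, y, z in units of 0.12 m (1.0 is 0.12 m); "wx", "wy", "wz": the turn, a rotation vector about the world's x, y, z in units of 360 degrees (1.0 is 360 degrees); "jaw": the closure, from -1 (fully open) to 1 (shut). In form: [{"tx": .., "ty": .., "tz": .., "wx": .., "wy": .., "wz": .., "jaw": ..}, ...]. A call has exactly 5 rows; each row shifts and turns the commanded pose from where the row before left it; what a row does not reach is not made up. A row lasts 1/10 s, in which the tool goes at most 50 mm and 8.59 degrees, less where a joint would pass 70% of its speed; a pose out of reach is approached as far as the arm can. A call with a number of a shift or a turn outside -1 to 1 is refused whole. A call with a gripper value outside its range is refused whole. The fingers move at their own pace and stop on an object; "force" is the grip in N (left out, the last holds). Time passes only in rows, so rows that do not move let the fingers close, or fill a call up. It gives the time, the measured TCP pose, the force, the opening and the grip force at its end, in the units of the state.
- state(): the state, without advancing time (a new reading comes with each control period).
- read_camera(name): name is "side" or "top" or "wrist"; returns the picture (384x512x3 uint8, red, green, blue); there is no depth.
- calibration(name): a dict with "intrinsics" (3x3 intrinsics, pixels), "D" ([k1, k2, p1, p2, k3] as OpenCV has them; the pictures are not rectified), "R" (3x3) and "t" (3): a world point X has camera coordinates R X + t. Camera axes: x right, y down, z forward; pixel columns grow to the right and rows downward; lengths in mm; the calibration is good to about 2 mm. A picture is of the moment at which its call begins: read the wrist's pose just before it. calibration takes no time and is no camera call; for the wrist camera it gives the pose at the moment of the call.
- sign_off(): hands the job in; it is judged then, once.
The state is a dict: "clock": time; "joint_positions": joint angles; "joint_velocities": joint speeds; "joint_torque": joint torques, N m; "eef_pos": TCP position; "ee_rot": TCP orientation; "wrist_force": force on the tool from outside, world axes, zero at the start; "moment": the same for the moment, N m; "finger_gap": opening from 0.0 (shut) to 1.0 (fully open); "gripper_force": force on a finger pad.
Only numpy, scipy, OpenCV 4.12 (cv2) and the standard library are available. Lean on these libraries where they do the work, as an engineer would, in place of code of your own. Each camera call takes 0.05 s, during which the arm holds its last target. There are 200 camera calls.

## Working session

There is one attempt and no reset: what is moved stays moved. The work goes in short steps, Python scripts to look and compute and a tool call to move; the robot and the scene stay as the last step left them, time stands still between calls to the robot, and variables do not carry over. Pictures are saved under pics/ and viewed, at most 10 in all, crops included, and the job is handed in when it is done.

Besides the shell and the picture viewer there is one more tool, called after "Request:" by a JSON object that holds its "op" and its "data", one argument or row to a line. carry_out: Moves the arm, as the interface text tells. Its arguments: {"type":"object","properties":{"commands":{"type":"array"},"force":{"type":"number"}},"required":["commands"]}

```bash
ls; mkdir -p pics
python3 - <<'E'
from plant import *
import cv2
for n in("top","side"):
    im=read_camera(n); cv2.imwrite(f"pics/{n}0.png",im[:,:,::-1])
    c=calibration(n); print(n,c)
print(state())
E
```

```text
pics
top {'intrinsics': array([[382.25543874,   0.        , 249.76152794],
       [  0.        , 382.25543874, 188.87066964],
       [  0.        ,   0.        ,   1.        ]]), 'D': array([-0.06032776,  0.        ,  0.        ,  0.        ,  0.        ]), 'R': array([[-6.28513623e-03, -9.99979643e-01, -1.10051043e-03],
       [-9.93006564e-01,  6.37104724e-03, -1.17887119e-01],
       [ 1.17891730e-01,  3.51877483e-04, -9.93026392e-01]]), 't': array([   8.20400406,  522.75773346, 1150.2505387 ])}
side {'intrinsics': array([[379.97598117,   0.        , 256.25403161],
       [  0.        , 379.97598117, 187.51980508],
       [  0.        ,   0.        ,   1.        ]]), 'D': array([-0.06305857,  0.        ,  0.        ,  0.        ,  0.        ]), 'R': array([[ 0.70328228, -0.71090751,  0.00213288],
       [-0.41885196, -0.41677978, -0.8067575 ],
       [ 0.5744189 ,  0.56648489, -0.59087883]]), 't': array([-363.84285798,  228.63112302,  649.36581138])}
{'clock': 0.1, 'joint_positions': array([ 1.13568135e+00,  2.63440024e-01, -4.88585283e-02,  1.25941519e+00,
        7.66644601e-06,  1.41553499e+00]), 'joint_velocities': array([-0.00054987, -0.00186301,  0.002478  , -0.00014036, -0.00147523,
       -0.00109319]), 'joint_torque': array([ 3.61750957e-03, -6.38575959e+01,  3.85062289e+01,  1.01475458e-02,
       -1.26762711e-04,  2.28087697e-05]), 'eef_pos': array([144.89000528, 504.35153927, 230.89685561]), 'ee_rot': array([ 1.39470639e-01,  9.90226101e-01, -4.37752780e-04, -1.37114774e-04]), 'wrist_force': array([-0.15600299,  0.69101218,  0.64312813]), 'moment': array([0.0283335 , 0.01564342, 0.04267513]), 'gripper_force': 0.0, 'finger_gap': 1.0032882136796537}
```

View pics/top0.png

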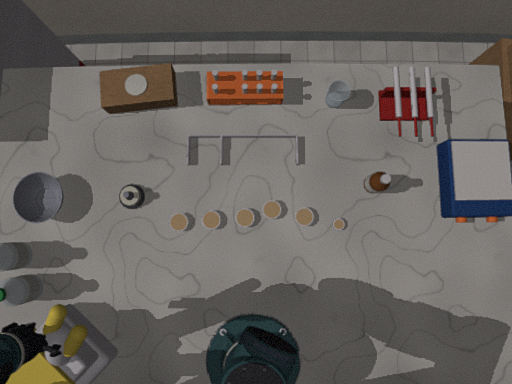

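View pics/side0.png

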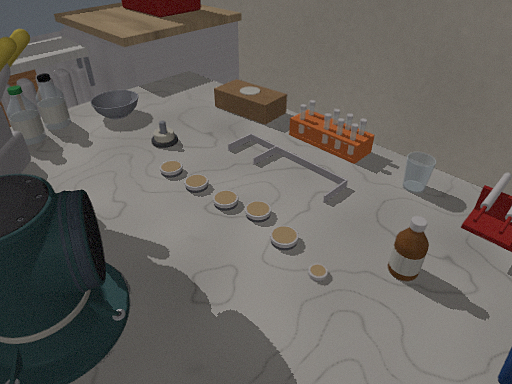

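The top view shows the post with the roll at about (131,196), the dishes at (179,222), (212,220), (245,217), (272,209) and (305,216), the small dish at (339,224) and the bottle at (378,182). The frame spans about (188–304, 136–164), with its narrow bay at the left (+y). The side view agrees.

```bash
cat > h.py <<'E'
from plant import *
import cv2, numpy as np
def ray(c,uv,z):
    p=cv2.undistortPoints(np.array(uv,float).reshape(-1,1,2),c["intrinsics"],c["D"]).reshape(-1,2)
    d=np.c_[p,np.ones(len(p))]@c["R"]; o=-c["R"].T@c["t"]
    z=np.broadcast_to(np.asarray(z,float),len(p))
    return o+d*((z-o[2])/d[:,2])[:,None]
def proj(c,X):
    return cv2.projectPoints(np.array(X,float).reshape(-1,1,3),cv2.Rodrigues(c["R"])[0],c["t"],c["intrinsics"],c["D"])[0].reshape(-1,2)
def tan(im,c,z=18,amin=15):
    h=cv2.cvtColor(im,cv2.COLOR_RGB2HSV)
    m=cv2.inRange(h,(8,60,90),(22,200,255))
    n,l,s,ce=cv2.connectedComponentsWithStats(m)
    return [(ce[i].round(1),int(s[i,4]),ray(c,[ce[i]],z)[0][:2].round(1)) for i in range(1,n) if s[i,4]>=amin]
E
python3 - <<'E'
from h import *
for n in("top","side"):
    im=read_camera(n);c=calibration(n)
    for r in tan(im,c): print(n,*r)
c=calibration("top"); im=read_camera("top")
print(ray(c,[(131,196)],12), ray(c,[(378,182)],130))
a=cv2.resize(im[125:235,110:245],None,fx=5,fy=5,interpolation=cv2.INTER_CUBIC)
b=cv2.resize(im[125:235,235:350],None,fx=5,fy=5,interpolation=cv2.INTER_CUBIC)
cv2.imwrite("pics/a.png",a[:,:,::-1]);cv2.imwrite("pics/b.png",b[:,:,::-1])
E
```

```text
top [505.9  69.5] 437 [ 923.5 -859.9]
top [135.7  84.7] 2163 [869.1 375. ]
top [243.   87.3] 1911 [855.8  24.6]
top [271.4 209.1] 202 [460.7 -62. ]
top [303.8 216.4] 204 [ 437.4 -162.2]
top [244.4 217.4] 207 [435.5  22.1]
top [210.7 219.6] 205 [429.4 126.5]
top [178.3 221.6] 203 [423.4 227.2]
top [460.6 219.3] 58 [ 423.5 -659.4]
top [491.4 219.2] 59 [ 422.5 -761.3]
top [338.2 224. ] 64 [ 413.  -268.8]
side [218.2  10.5] 195 [1820.8 1665.4]
side [122.4  22.2] 2060 [1177.9 1848.7]
side [112.1  38.5] 15 [ 941.1 1534.5]
side [250.4  91.7] 745 [933.1 442.3]
side [330.9 134.8] 1890 [867.4  27. ]
side [170.6 165.8] 158 [422.7 228. ]
side [195.6 180.3] 182 [428.2 127. ]
side [225.1 197.1] 219 [434.7  22.4]
side [257.6 208.3] 246 [459.4 -61.6]
side [283.8 234.5] 313 [ 436.2 -161.8]
side [402.9 234.2] 86 [ 614.7 -341.6]
side [317.7 269.9] 130 [ 408.2 -272.1]
[[504.81477734 379.43628212  12.        ]] [[ 528.43371391 -361.22754321  130.        ]]
```

View pics/a.png

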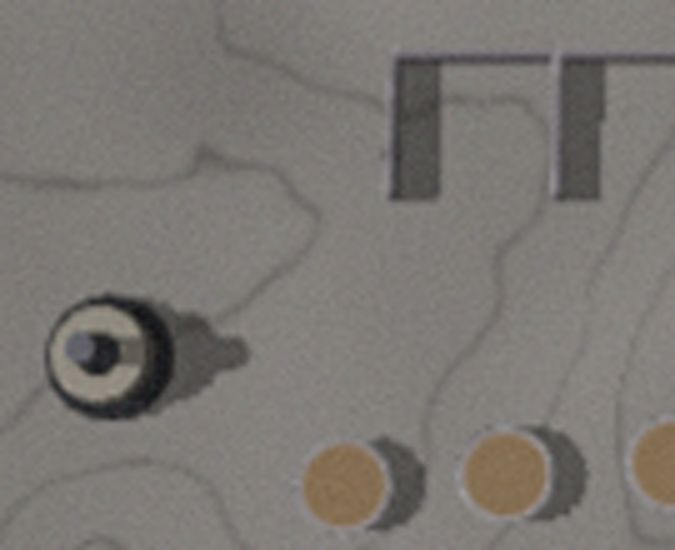

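View pics/b.png

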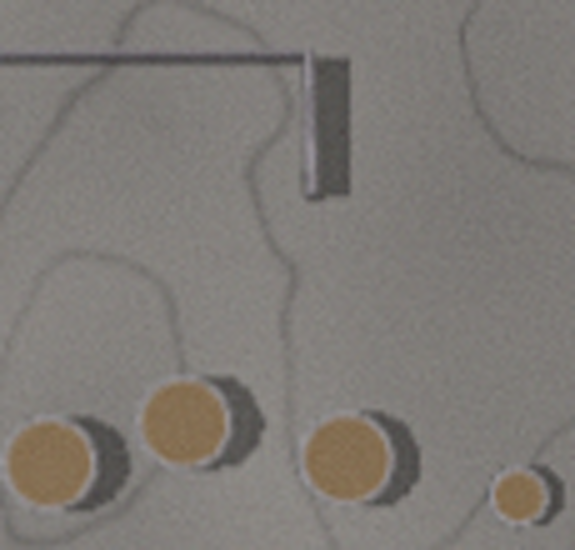

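The crops show the left wall front at about crop a (392,200), the divider front at (555,200), the right wall front at crop b (312,197), and the back wall at row 57 or so. The roll top is centred near crop a (97,352).

Run:
```python
from h import *
c=calibration("top")
f=lambda x0,P:[(x0+x/5-.4,125+y/5-.4) for x,y in P]
print(ray(c,f(110,[(392,199),(396,57),(555,199),(557,57)])+f(235,[(312,196),(308,57)]),22).round(1))
im=read_camera("top").astype(int)
sub=im[180:212,115:150]
m=((sub.sum(2)>330)&(sub[...,0]-sub[...,2]>15)).astype(np.uint8)
ys,xs=np.nonzero(m); print(m.sum())
h=cv2.convexHull(np.c_[xs,ys].astype(np.int32)); e=cv2.fitEllipse(h); print(e)
print(ray(c,[(e[0][0]+115,e[0][1]+180)],34))
for X in [(505,388,34)]: print(proj(calibration("side"),[X]))
s=read_camera("side").astype(int)[115:155,140:190]
m=((s.sum(2)>300)&(s[...,0]-s[...,2]>15)).astype(np.uint8); ys,xs=np.nonzero(m); print(m.sum(),xs.min()+140,xs.max()+140,ys.min()+115,ys.max()+115)
```

```text
[[ 602.6  198.6   22. ]
 [ 694.1  197.4   22. ]
 [ 601.8   96.    22. ]
 [ 693.3   95.    22. ]
 [ 602.2 -144.    22. ]
 [ 691.8 -143.5   22. ]]
79
((14.104450225830078, 15.42786693572998), (16.9852294921875, 18.069873809814453), 72.44811248779297)
[[504.39010516 378.50876912  34.        ]]
[[161.88409259 130.44581303]]
27 155 172 128 135
```

Request:
{"op": "carry_out", "data": {
  "commands": [
    {"tx": 0.135, "ty": -0.295, "wz": 0.0223, "jaw": 0.2},
    {"tx": 0.135, "ty": -0.295, "wz": 0.0223, "jaw": 0.2},
    {"tx": 0.135, "ty": -0.295, "jaw": 0.2},
    {"tx": 0.135, "ty": -0.295, "jaw": 0.2},
    {"tx": 0.135, "ty": -0.295, "jaw": 0.2}
  ]
}}

```text
invalid input
```

Request:
{"op": "carry_out", "data": {
  "commands": [
    {"tx": 0.135, "ty": -0.295, "jaw": 0.2},
    {"tx": 0.135, "ty": -0.295, "jaw": 0.2},
    {"tx": 0.135, "ty": -0.295, "jaw": 0.2},
    {"tx": 0.135, "ty": -0.295, "jaw": 0.2},
    {"tx": 0.135, "ty": -0.295, "jaw": 0.2}
  ]
}}

```text
invalid input
```

Request:
{"op": "carry_out", "data": {
  "commands": [
    {"tx": 0.135, "ty": -0.295, "tz": -0.2, "jaw": 0.2},
    {"tx": 0.135, "ty": -0.295, "tz": -0.2, "jaw": 0.2},
    {"tx": 0.135, "ty": -0.295, "tz": -0.2, "jaw": 0.2},
    {"tx": 0.135, "ty": -0.295, "tz": -0.2, "jaw": 0.2},
    {"tx": 0.135, "ty": -0.295, "tz": -0.2, "jaw": 0.2}
  ]
}}

```text
invalid input
```

Request:
{"op": "carry_out", "data": {
  "commands": [
    {"tx": 0.135, "ty": -0.295, "tz": 0, "wx": 0, "wy": 0, "wz": 0.0223, "jaw": 0.2},
    {"tx": 0.135, "ty": -0.295, "tz": 0, "wx": 0, "wy": 0, "wz": 0.0223, "jaw": 0.2},
    {"tx": 0.135, "ty": -0.295, "tz": 0, "wx": 0, "wy": 0, "wz": 0, "jaw": 0.2},
    {"tx": 0.135, "ty": -0.295, "tz": 0, "wx": 0, "wy": 0, "wz": 0, "jaw": 0.2},
    {"tx": 0.135, "ty": -0.295, "tz": 0, "wx": 0, "wy": 0, "wz": 0, "jaw": 0.2}
  ]
}}

```text
clock: 0.85
eef_pos: [226.2, 326.2, 231.3]
ee_rot: [-0.0, 1.0, 0.0, 0.0]
wrist_force: [0.1, 0.3, -0.1]
finger_gap: 0.399
gripper_force: 0.0
```

Request:
{"op": "carry_out", "data": {
  "commands": [
    {"tx": 0.148, "ty": -0.325, "tz": 0, "wx": 0, "wy": 0, "wz": 0, "jaw": 0.2},
    {"tx": 0.148, "ty": -0.325, "tz": 0, "wx": 0, "wy": 0, "wz": 0, "jaw": 0.2},
    {"tx": 0.148, "ty": -0.325, "tz": 0, "wx": 0, "wy": 0, "wz": 0, "jaw": 0.2},
    {"tx": 0.148, "ty": -0.325, "tz": 0, "wx": 0, "wy": 0, "wz": 0, "jaw": 0.2},
    {"tx": 0.148, "ty": -0.325, "tz": 0, "wx": 0, "wy": 0, "wz": 0, "jaw": 0.2}
  ]
}}

```text
clock: 1.35
eef_pos: [315.1, 131.0, 231.5]
ee_rot: [-0.0, 1.0, 0.0, 0.0]
wrist_force: [1.3, 0.4, 0.1]
finger_gap: 0.402
gripper_force: 0.0
```

Request:
{"op": "carry_out", "data": {
  "commands": [
    {"tx": 0.148, "ty": -0.325, "tz": -0.2, "wx": 0, "wy": 0, "wz": 0, "jaw": 0.2},
    {"tx": 0.148, "ty": -0.325, "tz": -0.2, "wx": 0, "wy": 0, "wz": 0, "jaw": 0.2},
    {"tx": 0.148, "ty": -0.325, "tz": -0.2, "wx": 0, "wy": 0, "wz": 0, "jaw": 0.2},
    {"tx": 0.148, "ty": -0.325, "tz": -0.2, "wx": 0, "wy": 0, "wz": 0, "jaw": 0.2},
    {"tx": 0.148, "ty": -0.325, "tz": -0.2, "wx": 0, "wy": 0, "wz": 0, "jaw": 0.2}
  ]
}}

```text
clock: 1.85
eef_pos: [404.0, -64.4, 110.5]
ee_rot: [0.0, 1.0, -0.0, 0.0]
wrist_force: [0.9, 0.6, 1.1]
finger_gap: 0.396
gripper_force: 0.0
```

Request:
{"op": "carry_out", "data": {
  "commands": [
    {"tx": 0, "ty": 0.01, "tz": -0.25, "wx": 0, "wy": 0, "wz": 0, "jaw": 0.2},
    {"tx": 0, "ty": 0, "tz": -0.25, "wx": 0, "wy": 0, "wz": 0, "jaw": 0.2},
    {"tx": 0, "ty": 0, "tz": -0.2, "wx": 0, "wy": 0, "wz": 0, "jaw": 0.2},
    {"tx": 0, "ty": 0, "tz": -0.12, "wx": 0, "wy": 0, "wz": 0, "jaw": 0.2},
    {"tx": 0, "ty": 0, "tz": -0.06, "wx": 0, "wy": 0, "wz": 0, "jaw": 0.2}
  ]
}}

```text
clock: 2.35
eef_pos: [403.0, -61.1, 4.6]
ee_rot: [-0.0, 1.0, 0.0, -0.001]
wrist_force: [-0.2, 0.5, -0.2]
finger_gap: 0.398
gripper_force: 0.0
```

Run:
```python
from h import *
print(state()["eef_pos"],state()["wrist_force"])
im=read_camera("wrist");print(calibration("wrist")["t"])
cv2.imwrite("pics/w1.png",im[:,:,::-1])
```

```text
[403.00708919 -61.0572814    4.61827971] [-0.18440789  0.46340913 -0.15966366]
[  60.98777607 -363.00462081   52.51648589]
```

View pics/w1.png

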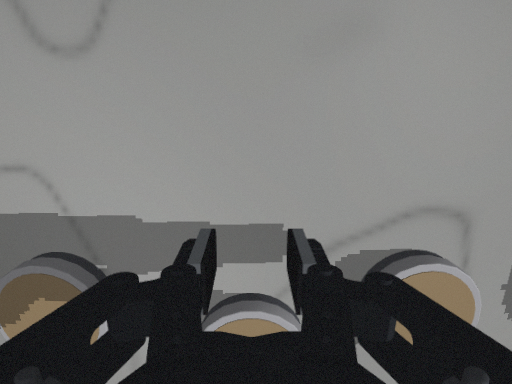

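The wrist picture shows the fork (fingers at columns 205 and 300) centred on the middle dish at (252,330), with its neighbours clear at either side. Now I push.

Request:
{"op": "carry_out", "data": {
  "commands": [
    {"tx": 0.08, "ty": 0, "tz": -0.01, "wx": 0, "wy": 0, "wz": 0, "jaw": 0.2},
    {"tx": 0.08, "ty": 0, "tz": 0, "wx": 0, "wy": 0, "wz": 0, "jaw": 0.2},
    {"tx": 0.06, "ty": -0.012, "tz": 0, "wx": 0, "wy": 0, "wz": 0, "jaw": 0.2},
    {"tx": 0.1, "ty": -0.02, "tz": 0, "wx": 0, "wy": 0, "wz": 0, "jaw": 0.2},
    {"tx": 0.12, "ty": -0.024, "tz": 0, "wx": 0, "wy": 0, "wz": 0, "jaw": 0.2}
  ]
}}

```text
clock: 2.9
eef_pos: [457.5, -68.1, 4.8]
ee_rot: [-0.0, 1.0, -0.0, 0.0]
wrist_force: [-1.8, 0.6, 0.7]
finger_gap: 0.399
gripper_force: 0.4
```

Request:
{"op": "carry_out", "data": {
  "commands": [
    {"tx": 0.13, "ty": -0.026, "tz": 0, "wx": 0, "wy": 0, "wz": 0, "jaw": 0.2},
    {"tx": 0.13, "ty": -0.026, "tz": 0, "wx": 0, "wy": 0, "wz": 0, "jaw": 0.2},
    {"tx": 0.13, "ty": -0.026, "tz": 0, "wx": 0, "wy": 0, "wz": 0, "jaw": 0.2},
    {"tx": 0.13, "ty": -0.026, "tz": 0, "wx": 0, "wy": 0, "wz": 0, "jaw": 0.2},
    {"tx": 0.13, "ty": -0.026, "tz": 0, "wx": 0, "wy": 0, "wz": 0, "jaw": 0.2}
  ]
}}

```text
clock: 3.4
eef_pos: [535.8, -83.8, 4.7]
ee_rot: [-0.0, 1.0, -0.0, 0.0]
wrist_force: [-1.7, 0.0, 0.9]
finger_gap: 0.403
gripper_force: 0.5
```

Request:
{"op": "carry_out", "data": {
  "commands": [
    {"tx": 0.13, "ty": -0.026, "tz": 0, "wx": 0, "wy": 0, "wz": 0, "jaw": 0.2},
    {"tx": 0.13, "ty": -0.026, "tz": 0, "wx": 0, "wy": 0, "wz": 0, "jaw": 0.2},
    {"tx": 0.12, "ty": -0.024, "tz": 0, "wx": 0, "wy": 0, "wz": 0, "jaw": 0.2},
    {"tx": 0.08, "ty": -0.016, "tz": 0, "wx": 0, "wy": 0, "wz": 0, "jaw": 0.2},
    {"tx": 0.05, "ty": -0.01, "tz": 0, "wx": 0, "wy": 0, "wz": 0, "jaw": 0.2}
  ]
}}

```text
clock: 3.9
eef_pos: [596.6, -96.0, 4.5]
ee_rot: [-0.0, 1.0, -0.0, 0.0]
wrist_force: [-0.2, -0.3, 0.4]
finger_gap: 0.403
gripper_force: 0.4
```

Run:
```python
from h import *
print(state()["eef_pos"],state()["wrist_force"])
for n in("top","side"):
    for r in tan(read_camera(n),calibration(n)):
        if 350<r[2][0]<720 and -300<r[2][1]<260: print(n,*r)
```

```text
[596.60461261 -95.96090799   4.49220921] [-0.17169531 -0.34158209  0.42638654]
top [211.6 217. ] 122 [437.3 123.6]
top [338.3 223.9] 62 [ 413.3 -268.9]
side [170.6 165.8] 157 [422.5 227.9]
side [195.6 180.3] 182 [428.2 127. ]
side [308.6 182.7] 36 [621.2 -81.4]
side [225.1 197.1] 217 [434.7  22.4]
side [283.9 234.6] 311 [ 436.3 -161.9]
side [317.8 269.9] 130 [ 408.3 -272.3]
```

Request:
{"op": "carry_out", "data": {
  "commands": [
    {"tx": 0.05, "ty": -0.01, "tz": 0, "wx": 0, "wy": 0, "wz": 0, "jaw": 0.2},
    {"tx": 0.04, "ty": 0, "tz": 0, "wx": 0, "wy": 0, "wz": 0, "jaw": 0.2},
    {"tx": -0.1, "ty": 0, "tz": 0, "wx": 0, "wy": 0, "wz": 0, "jaw": 0.2},
    {"tx": -0.25, "ty": 0, "tz": 0.05, "wx": 0, "wy": 0, "wz": 0, "jaw": 0.2},
    {"tx": -0.1, "ty": 0, "tz": 0.35, "wx": 0, "wy": 0, "wz": 0, "jaw": 0.2}
  ]
}}

```text
clock: 4.5
eef_pos: [547.5, -95.7, 49.2]
ee_rot: [-0.0, 1.0, 0.001, -0.004]
wrist_force: [0.2, 0.1, 1.2]
finger_gap: 0.4
gripper_force: 0.0
```

Request:
{"op": "carry_out", "data": {
  "commands": [
    {"tx": -0.3, "ty": 0.2, "tz": 0.1, "wx": 0, "wy": 0, "wz": 0, "jaw": 0.2},
    {"tx": -0.3, "ty": 0.2, "tz": 0, "wx": 0, "wy": 0, "wz": 0, "jaw": 0.2},
    {"tx": -0.3, "ty": 0.2, "tz": 0, "wx": 0, "wy": 0, "wz": 0, "jaw": 0.2},
    {"tx": -0.3, "ty": 0.2, "tz": 0, "wx": 0, "wy": 0, "wz": 0, "jaw": 0.2},
    {"tx": -0.25, "ty": 0.18, "tz": 0, "wx": 0, "wy": 0, "wz": 0, "jaw": 0.2}
  ]
}}

```text
clock: 5.0
eef_pos: [376.4, 21.5, 64.6]
ee_rot: [-0.0, 1.0, 0.0, -0.0]
wrist_force: [0.2, 0.6, 0.3]
finger_gap: 0.401
gripper_force: 0.0
```

Run:
```python
from h import *
print(state()["eef_pos"],state()["wrist_force"])
for n in("top","side"):
    for r in tan(read_camera(n),calibration(n)):
        if 350<r[2][0]<720 and -300<r[2][1]<260: print(n,*r)
```

```text
[376.4123409   21.53243186  64.56656938] [0.2049107  0.58391088 0.25427965]
top [281.9 151.6] 194 [642.3 -97.5]
top [303.8 216.4] 207 [ 437.2 -162.2]
top [207.1 218.6] 94 [432.3 137.5]
top [178.2 221.7] 203 [423.4 227.3]
top [338.3 224. ] 62 [ 412.9 -269.1]
side [170.6 165.8] 157 [422.6 227.9]
side [188.1 181.2] 28 [412.5 137.4]
side [318.4 182. ] 181 [640.9 -97. ]
side [225.1 197.1] 217 [434.7  22.4]
side [283.9 234.6] 311 [ 436.3 -161.9]
side [317.4 270. ] 124 [ 407.6 -272.1]
```

Request:
{"op": "carry_out", "data": {
  "commands": [
    {"tx": 0, "ty": 0.005, "tz": -0.25, "wx": 0, "wy": 0, "wz": 0, "jaw": 0.2},
    {"tx": 0, "ty": 0, "tz": -0.17, "wx": 0, "wy": 0, "wz": 0, "jaw": 0.2},
    {"tx": 0, "ty": 0, "tz": -0.08, "wx": 0, "wy": 0, "wz": 0, "jaw": 0.2},
    {"tx": 0.09, "ty": 0, "tz": -0.01, "wx": 0, "wy": 0, "wz": 0, "jaw": 0.2},
    {"tx": 0.08, "ty": 0, "tz": 0, "wx": 0, "wy": 0, "wz": 0, "jaw": 0.2}
  ]
}}

```text
clock: 5.6
eef_pos: [400.3, 21.0, 3.6]
ee_rot: [-0.0, 1.0, -0.0, 0.0]
wrist_force: [-1.8, 1.4, 0.3]
finger_gap: 0.404
gripper_force: 0.9
```

Request:
{"op": "carry_out", "data": {
  "commands": [
    {"tx": 0.06, "ty": -0.013, "tz": 0, "wx": 0, "wy": 0, "wz": 0, "jaw": 0.2},
    {"tx": 0.1, "ty": -0.022, "tz": 0, "wx": 0, "wy": 0, "wz": 0, "jaw": 0.2},
    {"tx": 0.13, "ty": -0.029, "tz": 0, "wx": 0, "wy": 0, "wz": 0, "jaw": 0.2},
    {"tx": 0.13, "ty": -0.029, "tz": 0, "wx": 0, "wy": 0, "wz": 0, "jaw": 0.2},
    {"tx": 0.13, "ty": -0.029, "tz": 0, "wx": 0, "wy": 0, "wz": 0, "jaw": 0.2}
  ]
}}

```text
clock: 6.1
eef_pos: [466.4, 6.2, 3.7]
ee_rot: [-0.0, 1.0, -0.0, 0.0]
wrist_force: [-1.3, 0.3, 0.9]
finger_gap: 0.397
gripper_force: 0.5
```

Request:
{"op": "carry_out", "data": {
  "commands": [
    {"tx": 0.13, "ty": -0.029, "tz": 0, "wx": 0, "wy": 0, "wz": 0, "jaw": 0.2},
    {"tx": 0.13, "ty": -0.029, "tz": 0, "wx": 0, "wy": 0, "wz": 0, "jaw": 0.2},
    {"tx": 0.13, "ty": -0.029, "tz": 0, "wx": 0, "wy": 0, "wz": 0, "jaw": 0.2},
    {"tx": 0.13, "ty": -0.029, "tz": 0, "wx": 0, "wy": 0, "wz": 0, "jaw": 0.2},
    {"tx": 0.13, "ty": -0.029, "tz": 0, "wx": 0, "wy": 0, "wz": 0, "jaw": 0.2}
  ]
}}

```text
clock: 6.6
eef_pos: [544.3, -11.2, 3.6]
ee_rot: [-0.0, 1.0, -0.0, 0.0]
wrist_force: [-0.3, 0.5, 2.5]
finger_gap: 0.401
gripper_force: 0.6
```

Request:
{"op": "carry_out", "data": {
  "commands": [
    {"tx": 0.13, "ty": -0.029, "tz": 0, "wx": 0, "wy": 0, "wz": 0, "jaw": 0.2},
    {"tx": 0.13, "ty": -0.029, "tz": 0, "wx": 0, "wy": 0, "wz": 0, "jaw": 0.2},
    {"tx": 0.12, "ty": -0.026, "tz": 0, "wx": 0, "wy": 0, "wz": 0, "jaw": 0.2},
    {"tx": 0.08, "ty": -0.018, "tz": 0, "wx": 0, "wy": 0, "wz": 0, "jaw": 0.2},
    {"tx": 0.05, "ty": -0.01, "tz": 0, "wx": 0, "wy": 0, "wz": 0, "jaw": 0.2}
  ]
}}

```text
clock: 7.1
eef_pos: [605.1, -24.6, 3.4]
ee_rot: [-0.0, 1.0, -0.0, 0.0]
wrist_force: [-0.9, -1.0, 0.9]
finger_gap: 0.403
gripper_force: 0.6
```

Request:
{"op": "carry_out", "data": {
  "commands": [
    {"tx": 0.02, "ty": 0, "tz": 0, "wx": 0, "wy": 0, "wz": 0, "jaw": 0.2},
    {"tx": 0, "ty": 0, "tz": 0, "wx": 0, "wy": 0, "wz": 0, "jaw": 0.2},
    {"tx": -0.1, "ty": 0, "tz": 0, "wx": 0, "wy": 0, "wz": 0, "jaw": 0.2},
    {"tx": -0.25, "ty": 0, "tz": 0.05, "wx": 0, "wy": 0, "wz": 0, "jaw": 0.2},
    {"tx": -0.1, "ty": 0, "tz": 0.35, "wx": 0, "wy": 0, "wz": 0, "jaw": 0.2}
  ]
}}

```text
clock: 7.6
eef_pos: [546.8, -23.3, 48.1]
ee_rot: [-0.0, 1.0, 0.001, -0.005]
wrist_force: [0.3, 0.1, 0.2]
finger_gap: 0.394
gripper_force: 0.0
```

Request:
{"op": "carry_out", "data": {
  "commands": [
    {"tx": -0.3, "ty": 0.25, "tz": 0.1, "wx": 0, "wy": 0, "wz": 0, "jaw": 0.2},
    {"tx": -0.3, "ty": 0.25, "tz": 0, "wx": 0, "wy": 0, "wz": 0, "jaw": 0.2},
    {"tx": -0.3, "ty": 0.25, "tz": 0, "wx": 0, "wy": 0, "wz": 0, "jaw": 0.2},
    {"tx": -0.3, "ty": 0.25, "tz": 0, "wx": 0, "wy": 0, "wz": 0, "jaw": 0.2},
    {"tx": -0.3, "ty": 0.25, "tz": 0, "wx": 0, "wy": 0, "wz": 0, "jaw": 0.2}
  ]
}}

```text
clock: 8.1
eef_pos: [370.3, 126.5, 63.4]
ee_rot: [0.0, 1.0, 0.0, 0.0]
wrist_force: [1.3, 1.0, -0.2]
finger_gap: 0.399
gripper_force: 0.0
```

Run:
```python
from h import *
print(state()["eef_pos"],state()["wrist_force"])
for n in("top","side"):
    for r in tan(read_camera(n),calibration(n)):
        if 350<r[2][0]<720 and -300<r[2][1]<260: print(n,*r)
```

```text
[370.31988317 126.48648954  63.37698815] [ 1.25127627  0.96367077 -0.21002414]
top [259. 152.] 193 [641.7 -25.2]
top [281.9 151.7] 193 [642.2 -97.5]
top [303.8 216.4] 205 [ 437.3 -162.1]
top [216.1 217.5] 34 [435.7 109.6]
top [338.2 223.9] 65 [ 413.1 -268.7]
side [296.  170.8] 164 [640.3 -24.6]
side [195.6 180.3] 182 [428.2 127. ]
side [318.5 182. ] 181 [640.9 -97.3]
side [284.3 234.2] 295 [ 437.5 -161.8]
side [317.8 270. ] 122 [ 408.1 -272.5]
```

Request:
{"op": "carry_out", "data": {
  "commands": [
    {"tx": 0, "ty": 0.005, "tz": -0.25, "wx": 0, "wy": 0, "wz": 0, "jaw": 0.2},
    {"tx": 0, "ty": 0, "tz": -0.16, "wx": 0, "wy": 0, "wz": 0, "jaw": 0.2},
    {"tx": 0, "ty": 0, "tz": -0.08, "wx": 0, "wy": 0, "wz": 0, "jaw": 0.2},
    {"tx": 0.09, "ty": 0, "tz": 0, "wx": 0, "wy": 0, "wz": 0, "jaw": 0.2},
    {"tx": 0.08, "ty": 0, "tz": 0, "wx": 0, "wy": 0, "wz": 0, "jaw": 0.2}
  ]
}}

```text
clock: 8.7
eef_pos: [394.0, 126.3, 4.9]
ee_rot: [-0.0, 1.0, 0.0, 0.0]
wrist_force: [-0.4, 0.1, -0.3]
finger_gap: 0.398
gripper_force: 0.2
```

Request:
{"op": "carry_out", "data": {
  "commands": [
    {"tx": 0.06, "ty": -0.03, "tz": 0, "wx": 0, "wy": 0, "wz": 0, "jaw": 0.2},
    {"tx": 0.1, "ty": -0.05, "tz": 0, "wx": 0, "wy": 0, "wz": 0, "jaw": 0.2},
    {"tx": 0.12, "ty": -0.065, "tz": 0, "wx": 0, "wy": 0, "wz": 0, "jaw": 0.2},
    {"tx": 0.12, "ty": -0.065, "tz": 0, "wx": 0, "wy": 0, "wz": 0, "jaw": 0.2},
    {"tx": 0.12, "ty": -0.065, "tz": 0, "wx": 0, "wy": 0, "wz": 0, "jaw": 0.2}
  ]
}}

```text
clock: 9.2
eef_pos: [456.7, 92.4, 4.6]
ee_rot: [0.0, 1.0, 0.0, 0.0]
wrist_force: [-0.7, 1.2, 1.0]
finger_gap: 0.403
gripper_force: 0.6
```

Request:
{"op": "carry_out", "data": {
  "commands": [
    {"tx": 0.12, "ty": -0.065, "tz": 0, "wx": 0, "wy": 0, "wz": 0, "jaw": 0.2},
    {"tx": 0.12, "ty": -0.065, "tz": 0, "wx": 0, "wy": 0, "wz": 0, "jaw": 0.2},
    {"tx": 0.12, "ty": -0.065, "tz": 0, "wx": 0, "wy": 0, "wz": 0, "jaw": 0.2},
    {"tx": 0.12, "ty": -0.065, "tz": 0, "wx": 0, "wy": 0, "wz": 0, "jaw": 0.2},
    {"tx": 0.12, "ty": -0.065, "tz": 0, "wx": 0, "wy": 0, "wz": 0, "jaw": 0.2}
  ]
}}

```text
clock: 9.7
eef_pos: [528.5, 53.3, 4.4]
ee_rot: [-0.0, 1.0, -0.0, -0.0]
wrist_force: [-1.0, 1.3, 0.7]
finger_gap: 0.399
gripper_force: 0.6
```

Run:
```python
from h import *
print(state()["eef_pos"],state()["wrist_force"])
for n in("top","side"):
    for r in tan(read_camera(n),calibration(n)):
        if 350<r[2][0]<720 and -100<r[2][1]<260: print(n,*r)
im=read_camera("side")[120:240,140:360]
cv2.imwrite("pics/s2.png",cv2.resize(im,None,fx=3,fy=3)[:,:,::-1])
```

```text
[528.45899702  53.31967611   4.3848986 ] [-1.04014982  1.30979822  0.74803226]
top [261. 152.] 136 [641.4 -31.4]
top [281.9 151.7] 191 [642.1 -97.6]
top [172.3 220.3] 28 [427.6 245.8]
side [170.6 165.9] 156 [422.4 227.9]
side [296.  170.8] 165 [640.1 -24.6]
side [260.6 172.3] 38 [569.6  35.8]
side [318.4 182. ] 180 [640.9 -97.2]
```

View pics/s2.png

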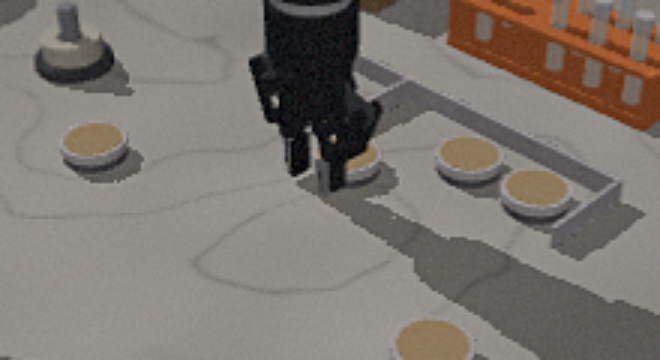

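The crop shows the dish seated in the fork at (350,160), just short of the frame, with two dishes in the bay at (468,155) and (537,190).

Request:
{"op": "carry_out", "data": {
  "commands": [
    {"tx": 0.12, "ty": -0.025, "tz": 0, "wx": 0, "wy": 0, "wz": 0, "jaw": 0.2},
    {"tx": 0.12, "ty": 0, "tz": 0, "wx": 0, "wy": 0, "wz": 0, "jaw": 0.2},
    {"tx": 0.12, "ty": 0, "tz": 0, "wx": 0, "wy": 0, "wz": 0, "jaw": 0.2},
    {"tx": 0.12, "ty": 0, "tz": 0, "wx": 0, "wy": 0, "wz": 0, "jaw": 0.2},
    {"tx": 0.08, "ty": 0, "tz": 0, "wx": 0, "wy": 0, "wz": 0, "jaw": 0.2}
  ]
}}

```text
clock: 10.35
eef_pos: [594.6, 51.5, 4.4]
ee_rot: [-0.0, 1.0, -0.0, -0.0]
wrist_force: [-1.2, 0.2, 0.1]
finger_gap: 0.396
gripper_force: 0.3
```

Request:
{"op": "carry_out", "data": {
  "commands": [
    {"tx": 0.06, "ty": 0, "tz": 0, "wx": 0, "wy": 0, "wz": 0, "jaw": 0.2},
    {"tx": 0.035, "ty": 0, "tz": 0, "wx": 0, "wy": 0, "wz": 0, "jaw": 0.2},
    {"tx": -0.1, "ty": 0, "tz": 0, "wx": 0, "wy": 0, "wz": 0, "jaw": 0.2},
    {"tx": -0.25, "ty": 0, "tz": 0.05, "wx": 0, "wy": 0, "wz": 0, "jaw": 0.2},
    {"tx": -0.1, "ty": 0, "tz": 0.35, "wx": 0, "wy": 0, "wz": 0, "jaw": 0.2}
  ]
}}

```text
clock: 10.85
eef_pos: [546.2, 51.6, 49.2]
ee_rot: [-0.0, 1.0, 0.0, -0.005]
wrist_force: [0.8, -1.0, 0.8]
finger_gap: 0.4
gripper_force: 0.0
```

Request:
{"op": "carry_out", "data": {
  "commands": [
    {"tx": 0, "ty": 0.1, "tz": 0.38, "wx": 0, "wy": 0, "wz": 0, "jaw": -1},
    {"tx": 0, "ty": 0.2, "tz": 0.35, "wx": 0, "wy": 0, "wz": 0, "jaw": -1},
    {"tx": -0.05, "ty": 0.3, "tz": 0.25, "wx": 0, "wy": 0, "wz": 0, "jaw": -1},
    {"tx": -0.1, "ty": 0.3, "tz": 0.2, "wx": 0, "wy": 0, "wz": 0, "jaw": -1},
    {"tx": -0.1, "ty": 0.38, "tz": 0, "wx": 0, "wy": 0, "wz": 0, "jaw": -1}
  ]
}}

```text
clock: 11.35
eef_pos: [522.4, 206.0, 197.4]
ee_rot: [0.0, 1.0, 0.0, 0.002]
wrist_force: [0.7, 0.5, -0.6]
finger_gap: 0.999
gripper_force: 0.0
```

Request:
{"op": "carry_out", "data": {
  "commands": [
    {"tx": -0.05, "ty": 0.38, "tz": 0, "wx": 0, "wy": 0, "wz": 0, "jaw": -1},
    {"tx": -0.05, "ty": 0.38, "tz": 0, "wx": 0, "wy": 0, "wz": 0, "jaw": -1},
    {"tx": 0, "ty": 0.35, "tz": 0, "wx": 0, "wy": 0, "wz": 0, "jaw": -1},
    {"tx": 0, "ty": 0.33, "tz": 0, "wx": 0, "wy": 0, "wz": 0, "jaw": -1},
    {"tx": 0, "ty": 0, "tz": 0, "wx": 0, "wy": 0, "wz": 0, "jaw": -1}
  ]
}}

```text
clock: 11.85
eef_pos: [508.8, 381.5, 193.4]
ee_rot: [-0.002, 1.0, 0.0, -0.0]
wrist_force: [-0.8, -1.5, -0.3]
finger_gap: 1.0
gripper_force: 0.0
```

Run:
```python
from h import *
s=state();print(s["clock"],s["eef_pos"],s["joint_positions"].round(2),s["finger_gap"])
c=calibration("wrist");im=read_camera("wrist");print("cam",-c["R"].T@c["t"],c["R"].round(2).tolist(),proj(c,[(504.5,379,67),(504.5,379,34)]))
cv2.imwrite("pics/w2.png",im[:,:,::-1])
for n in("top","side"):
    for r in tan(read_camera(n),calibration(n)):
        if 350<r[2][0]<720 and -100<r[2][1]<260: print(n,*r)
```

```text
11.85 [508.79709716 381.53518238 193.38286394] [0.52 0.47 0.17 1.27 0.   0.51] 1.000454442138929
cam [441.32829971 381.26322072 336.62521435] [[-0.0, 1.0, 0.0], [0.96, 0.0, 0.27], [0.27, 0.0, -0.96]] [[248.1211292  175.65802457]
 [248.41933735 167.84323315]]
top [235.  152.4] 191 [640.8  50.8]
top [259.1 152. ] 191 [641.4 -25.2]
top [281.9 151.7] 192 [642.1 -97.6]
top [178.3 221.7] 202 [423.3 227.3]
side [274.4 159.9] 143 [639.7  51.6]
side [170.6 165.8] 157 [422.6 227.9]
side [296.1 170.8] 164 [640.3 -24.7]
side [318.5 182. ] 180 [641.  -97.4]
```

View pics/w2.png

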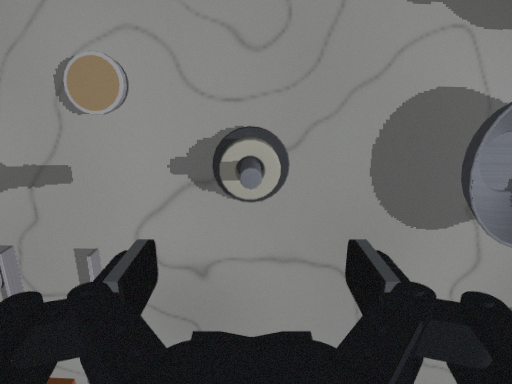

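The wrist picture shows the roll ring centred near (250,170) and the post top at (251,177). All three dishes sit in the wide bay.

Run:
```python
from h import *
im=read_camera("wrist");c=calibration("wrist")
s=im[120:215,200:300].astype(int)
m=((s.sum(2)>300)&(s[...,0]-s[...,2]>12)).astype(np.uint8)
m=cv2.morphologyEx(m,cv2.MORPH_OPEN,np.ones((3,3),np.uint8))
k=max(cv2.findContours(m,cv2.RETR_EXTERNAL,cv2.CHAIN_APPROX_NONE)[0],key=cv2.contourArea)
e=cv2.fitEllipse(cv2.convexHull(k)); p=(e[0][0]+200,e[0][1]+120); print(p,e[1])
print(ray(c,[p],34), ray(c,[(250.7,176.5)],67))
```

```text
Traceback (most recent call last):
ValueError: max() iterable argument is empty
```

Run:
```python
from h import *
im=cv2.imread("pics/w2.png")[:,:,::-1];c=calibration("wrist")
s=im[120:215,200:300].astype(int)
print(s[75,50],s[50,22],s[10,50],s[5,5])
d=s[...,0]-s[...,2]
m=(d>10).astype(np.uint8)
m=cv2.morphologyEx(m,cv2.MORPH_OPEN,np.ones((3,3),np.uint8));print(m.sum())
k=max(cv2.findContours(m,cv2.RETR_EXTERNAL,cv2.CHAIN_APPROX_NONE)[0],key=cv2.contourArea)
e=cv2.fitEllipse(cv2.convexHull(k)); p=(e[0][0]+200,e[0][1]+120); print(p,e[1])
print(ray(c,[p],34), ray(c,[(250.7,176.5)],67))
```

```text
[143 141 135] [97 96 91] [57 59 62] [138 138 138]
0Traceback (most recent call last):
  File "<stdin>", line 8, in <module>
ValueError: max() iterable argument is empty
```

Run:
```python
from h import *
im=cv2.imread("pics/w2.png")[:,:,::-1];c=calibration("wrist")
s=cv2.GaussianBlur(im,(3,3),0)[120:215,200:300].astype(int)
ins=(np.hypot(*np.mgrid[-50:45,-50:50])<34)
m=((s[...,0]-s[...,2]>4)&ins).astype(np.uint8)
k=max(cv2.findContours(m,cv2.RETR_EXTERNAL,cv2.CHAIN_APPROX_NONE)[0],key=cv2.contourArea)
e=cv2.fitEllipse(cv2.convexHull(k)); p=(e[0][0]+200,e[0][1]+120); print(p,e[1])
print(ray(c,[p,(250,169.5)],34), ray(c,[(250.7,176.5)],67))
```

```text
(249.7210350036621, 168.5065155029297) (60.187076568603516, 60.773685455322266)
[[506.23023497 375.48723831  34.        ]
 [507.21102438 375.75552829  34.        ]] [[506.33429717 376.4934098   67.        ]]
```

Request:
{"op": "carry_out", "data": {
  "commands": [
    {"tx": -0.025, "ty": -0.037, "tz": -0.1, "wx": 0, "wy": 0, "wz": 0.021, "jaw": -1},
    {"tx": 0, "ty": 0, "tz": -0.1, "wx": 0, "wy": 0, "wz": 0.021, "jaw": -1},
    {"tx": 0, "ty": 0, "tz": -0.1, "wx": 0, "wy": 0, "wz": 0.021, "jaw": -1},
    {"tx": 0, "ty": 0, "tz": -0.1, "wx": 0, "wy": 0, "wz": 0.021, "jaw": -1},
    {"tx": 0, "ty": 0, "tz": -0.1, "wx": 0, "wy": 0, "wz": 0.021, "jaw": -1}
  ]
}}

```text
clock: 12.55
eef_pos: [507.0, 371.9, 134.0]
ee_rot: [-0.326, 0.945, -0.0, 0.0]
wrist_force: [0.1, 0.5, -0.2]
finger_gap: 0.997
gripper_force: 0.0
```

Request:
{"op": "carry_out", "data": {
  "commands": [
    {"tx": 0, "ty": 0, "tz": -0.1, "wx": 0, "wy": 0, "wz": 0.02, "jaw": -1},
    {"tx": 0, "ty": 0, "tz": -0.2, "wx": 0, "wy": 0, "wz": 0, "jaw": -1},
    {"tx": 0, "ty": 0, "tz": -0.1, "wx": 0, "wy": 0, "wz": 0, "jaw": -1},
    {"tx": 0, "ty": 0, "tz": 0, "wx": 0, "wy": 0, "wz": 0, "jaw": -1},
    {"tx": 0, "ty": 0, "tz": 0, "wx": 0, "wy": 0, "wz": 0, "jaw": -1}
  ]
}}

```text
clock: 13.05
eef_pos: [507.1, 372.9, 86.8]
ee_rot: [-0.382, 0.924, 0.0, 0.0]
wrist_force: [0.2, -0.8, -0.1]
finger_gap: 1.005
gripper_force: 0.0
```

Request:
{"op": "carry_out", "data": {
  "commands": [
    {"tx": -0.01, "ty": 0.034, "tz": 0, "wx": 0, "wy": 0, "wz": 0, "jaw": -1},
    {"tx": 0, "ty": 0, "tz": -0.2, "wx": 0, "wy": 0, "wz": 0, "jaw": -1},
    {"tx": 0, "ty": 0, "tz": -0.2, "wx": 0, "wy": 0, "wz": 0, "jaw": -1},
    {"tx": 0, "ty": 0, "tz": -0.15, "wx": 0, "wy": 0, "wz": 0, "jaw": -1},
    {"tx": 0, "ty": 0, "tz": -0.1, "wx": 0, "wy": 0, "wz": 0, "jaw": -1}
  ]
}}

```text
clock: 13.55
eef_pos: [505.5, 377.7, 7.6]
ee_rot: [-0.383, 0.924, 0.0, 0.0]
wrist_force: [0.5, 0.1, -0.8]
finger_gap: 1.002
gripper_force: 0.0
```

Request:
{"op": "carry_out", "data": {
  "commands": [
    {"tx": 0, "ty": 0, "tz": 0, "wx": 0, "wy": 0, "wz": 0, "jaw": -0.3},
    {"tx": 0, "ty": 0, "tz": 0, "wx": 0, "wy": 0, "wz": 0, "jaw": -0.3},
    {"tx": 0, "ty": 0, "tz": 0, "wx": 0, "wy": 0, "wz": 0, "jaw": -0.2},
    {"tx": 0, "ty": 0, "tz": 0, "wx": 0, "wy": 0, "wz": 0, "jaw": 0},
    {"tx": 0, "ty": 0, "tz": 0, "wx": 0, "wy": 0, "wz": 0, "jaw": 0}
  ],
  "force": 25
}}

```text
clock: 14.05
eef_pos: [506.1, 377.7, 9.1]
ee_rot: [-0.383, 0.924, 0.0, 0.001]
wrist_force: [-1.1, 0.3, 6.6]
finger_gap: 0.674
gripper_force: 28.6
```

Request:
{"op": "carry_out", "data": {
  "commands": [
    {"tx": 0, "ty": 0, "tz": 0.01, "wx": 0, "wy": 0, "wz": 0, "jaw": 0.1},
    {"tx": 0, "ty": 0, "tz": 0.02, "wx": 0, "wy": 0, "wz": 0, "jaw": 0.1},
    {"tx": 0, "ty": 0, "tz": 0.04, "wx": 0, "wy": 0, "wz": 0, "jaw": 0.1},
    {"tx": 0, "ty": 0, "tz": 0.06, "wx": 0, "wy": 0, "wz": 0, "jaw": 0.1},
    {"tx": 0, "ty": 0, "tz": 0.06, "wx": 0, "wy": 0, "wz": 0, "jaw": 0.1}
  ]
}}

```text
clock: 14.55
eef_pos: [505.6, 377.4, 31.6]
ee_rot: [-0.383, 0.924, 0.0, 0.0]
wrist_force: [-0.4, -0.7, -0.3]
finger_gap: 0.677
gripper_force: 27.7
```

Run:
```python
from h import *
s=state();print(s["eef_pos"],s["wrist_force"],s["moment"],s["gripper_force"])
im=read_camera("side")[90:180,110:220]
cv2.imwrite("pics/s3.png",cv2.resize(im,None,fx=5,fy=5,interpolation=cv2.INTER_CUBIC)[:,:,::-1])
```

```text
[505.62161592 377.39844754  31.60770603] [-0.41721857 -0.68827446 -0.27941264] [ 0.00665257 -0.01907427  0.02931476] 27.72121643589344
```

View pics/s3.png

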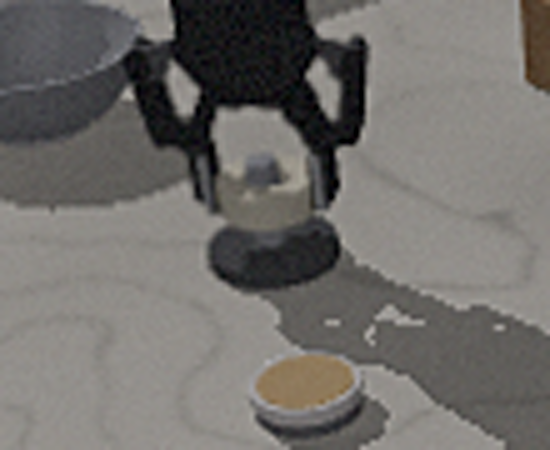

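The side crop shows the roll held level between the fingers at (262,195) and rising off its base at (272,255), with the post top still inside the core.

Request:
{"op": "carry_out", "data": {
  "commands": [
    {"tx": 0, "ty": 0, "tz": 0.1, "wx": 0, "wy": 0, "wz": 0, "jaw": 0.1},
    {"tx": 0, "ty": 0, "tz": 0.15, "wx": 0, "wy": 0, "wz": 0, "jaw": 0.1},
    {"tx": 0, "ty": 0, "tz": 0.2, "wx": 0, "wy": 0, "wz": 0, "jaw": 0.1},
    {"tx": 0, "ty": 0, "tz": 0.2, "wx": 0, "wy": 0, "wz": 0, "jaw": 0.1},
    {"tx": 0.05, "ty": -0.08, "tz": 0.1, "wx": 0, "wy": 0, "wz": 0, "jaw": 0.1}
  ]
}}

```text
clock: 15.1
eef_pos: [511.9, 368.5, 123.5]
ee_rot: [-0.383, 0.924, 0.0, 0.001]
wrist_force: [-0.9, -0.2, -1.0]
finger_gap: 0.673
gripper_force: 27.8
```

Request:
{"op": "carry_out", "data": {
  "commands": [
    {"tx": 0.12, "ty": -0.2, "tz": 0, "wx": 0, "wy": 0, "wz": 0, "jaw": 0.1},
    {"tx": 0.15, "ty": -0.26, "tz": 0, "wx": 0, "wy": 0, "wz": 0, "jaw": 0.1},
    {"tx": 0.15, "ty": -0.26, "tz": 0, "wx": 0, "wy": 0, "wz": 0, "jaw": 0.1},
    {"tx": 0.15, "ty": -0.26, "tz": 0, "wx": 0, "wy": 0, "wz": 0, "jaw": 0.1},
    {"tx": 0.15, "ty": -0.26, "tz": 0, "wx": 0, "wy": 0, "wz": 0, "jaw": 0.1}
  ]
}}

```text
clock: 15.6
eef_pos: [598.7, 216.8, 120.9]
ee_rot: [-0.383, 0.924, -0.0, -0.0]
wrist_force: [0.2, 0.2, -0.4]
finger_gap: 0.679
gripper_force: 27.7
```

Request:
{"op": "carry_out", "data": {
  "commands": [
    {"tx": 0.12, "ty": -0.22, "tz": 0, "wx": 0, "wy": 0, "wz": 0, "jaw": 0.1},
    {"tx": 0.12, "ty": -0.21, "tz": 0, "wx": 0, "wy": 0, "wz": 0, "jaw": 0.1},
    {"tx": 0.1, "ty": -0.17, "tz": 0, "wx": 0, "wy": 0, "wz": 0, "jaw": 0.1},
    {"tx": 0, "ty": 0, "tz": 0, "wx": 0, "wy": 0, "wz": 0, "jaw": 0.1},
    {"tx": 0, "ty": 0, "tz": 0, "wx": 0, "wy": 0, "wz": 0, "jaw": 0.1}
  ]
}}

```text
clock: 16.1
eef_pos: [638.8, 146.2, 120.7]
ee_rot: [-0.382, 0.924, 0.0, -0.0]
wrist_force: [0.2, -0.4, -0.8]
finger_gap: 0.679
gripper_force: 27.7
```

Run:
```python
from h import *
s=state();print(s["eef_pos"],s["ee_rot"].round(3))
c=calibration("wrist");im=read_camera("wrist")
x,y,z=s["eef_pos"]; print(proj(c,[(x,y,z+25),(x,y,z+3)]))
cv2.imwrite("pics/w4.png",im[:,:,::-1])
```

```text
[638.75271426 146.18834739 120.66305638] [-0.382  0.924  0.    -0.   ]
[[252.41011774 269.67297125]
 [252.20318656 246.31603477]]
```

View pics/w4.png

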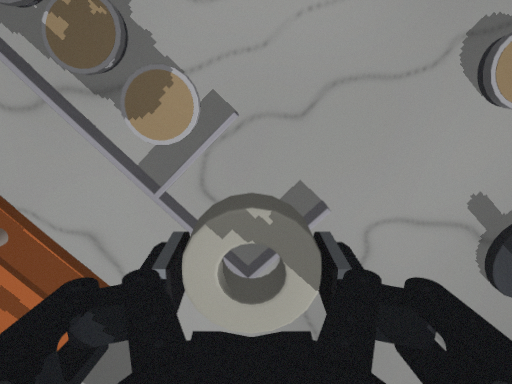

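The wrist picture shows the roll level, its top centred at (252,269) as predicted. The divider runs from its front end (235,114) to the back wall at (157,192), and the outer wall's front end is at (326,208).

Run:
```python
from h import *
print(ray(calibration("wrist"),[(236,113),(157,193),(327,208)],22).round(1))
```

```text
[[605.4  97.4  22. ]
 [693.7  96.1  22. ]
 [606.9 200.6  22. ]]
```

Request:
{"op": "carry_out", "data": {
  "commands": [
    {"tx": 0.035, "ty": 0.015, "tz": -0.1, "wx": 0, "wy": 0, "wz": 0, "jaw": 0.1},
    {"tx": 0, "ty": 0, "tz": -0.25, "wx": 0, "wy": 0, "wz": 0, "jaw": 0.1},
    {"tx": 0, "ty": 0, "tz": -0.25, "wx": 0, "wy": 0, "wz": 0, "jaw": 0.1},
    {"tx": 0, "ty": 0, "tz": -0.2, "wx": 0, "wy": 0, "wz": 0, "jaw": 0.1},
    {"tx": 0, "ty": 0, "tz": -0.1, "wx": 0, "wy": 0, "wz": 0, "jaw": 0.1}
  ]
}}

```text
clock: 16.65
eef_pos: [641.4, 149.5, 10.1]
ee_rot: [-0.383, 0.924, 0.0, -0.002]
wrist_force: [0.3, -0.9, -0.2]
finger_gap: 0.676
gripper_force: 27.7
```

Request:
{"op": "carry_out", "data": {
  "commands": [
    {"tx": 0, "ty": 0, "tz": -0.05, "wx": 0, "wy": 0, "wz": 0, "jaw": 0.1},
    {"tx": 0, "ty": 0, "tz": -0.02, "wx": 0, "wy": 0, "wz": 0, "jaw": 0.1},
    {"tx": 0, "ty": 0, "tz": -0.01, "wx": 0, "wy": 0, "wz": 0, "jaw": 0.1},
    {"tx": 0, "ty": 0, "tz": 0, "wx": 0, "wy": 0, "wz": 0, "jaw": 0.1},
    {"tx": 0, "ty": 0, "tz": 0, "wx": 0, "wy": 0, "wz": 0, "jaw": 0.1}
  ]
}}

```text
clock: 17.15
eef_pos: [643.4, 148.8, 4.0]
ee_rot: [-0.383, 0.924, -0.0, 0.001]
wrist_force: [-0.1, -0.6, -0.6]
finger_gap: 0.674
gripper_force: 27.7
```

Creep down to contact (expected near TCP z ≈ -2).

Request:
{"op": "carry_out", "data": {
  "commands": [
    {"tx": 0, "ty": 0, "tz": -0.01, "wx": 0, "wy": 0, "wz": 0, "jaw": 0.1},
    {"tx": 0, "ty": 0, "tz": -0.01, "wx": 0, "wy": 0, "wz": 0, "jaw": 0.1},
    {"tx": 0, "ty": 0, "tz": -0.01, "wx": 0, "wy": 0, "wz": 0, "jaw": 0.1},
    {"tx": 0, "ty": 0, "tz": 0, "wx": 0, "wy": 0, "wz": 0, "jaw": 0.1},
    {"tx": 0, "ty": 0, "tz": 0, "wx": 0, "wy": 0, "wz": 0, "jaw": 0.1}
  ]
}}

```text
clock: 17.65
eef_pos: [642.9, 148.8, -0.4]
ee_rot: [-0.383, 0.924, 0.0, -0.0]
wrist_force: [-0.6, -0.3, -0.1]
finger_gap: 0.682
gripper_force: 27.7
```

Request:
{"op": "carry_out", "data": {
  "commands": [
    {"tx": 0, "ty": 0, "tz": -0.01, "wx": 0, "wy": 0, "wz": 0, "jaw": 0.1},
    {"tx": 0, "ty": 0, "tz": 0, "wx": 0, "wy": 0, "wz": 0, "jaw": 0.1},
    {"tx": 0, "ty": 0, "tz": 0, "wx": 0, "wy": 0, "wz": 0, "jaw": 0.1},
    {"tx": 0, "ty": 0, "tz": 0, "wx": 0, "wy": 0, "wz": 0, "jaw": 0.1},
    {"tx": 0, "ty": 0, "tz": 0, "wx": 0, "wy": 0, "wz": 0, "jaw": 0.1}
  ]
}}

```text
clock: 18.15
eef_pos: [643.0, 148.8, -1.5]
ee_rot: [-0.383, 0.924, -0.0, 0.0]
wrist_force: [-0.2, -0.2, -0.9]
finger_gap: 0.677
gripper_force: 27.7
```

Request:
{"op": "carry_out", "data": {
  "commands": [
    {"tx": 0, "ty": 0, "tz": -0.006, "wx": 0, "wy": 0, "wz": 0, "jaw": 0.1},
    {"tx": 0, "ty": 0, "tz": 0, "wx": 0, "wy": 0, "wz": 0, "jaw": 0.1},
    {"tx": 0, "ty": 0, "tz": 0, "wx": 0, "wy": 0, "wz": 0, "jaw": 0.1},
    {"tx": 0, "ty": 0, "tz": 0, "wx": 0, "wy": 0, "wz": 0, "jaw": 0.1},
    {"tx": 0, "ty": 0, "tz": 0, "wx": 0, "wy": 0, "wz": 0, "jaw": 0.1}
  ]
}}

```text
clock: 18.65
eef_pos: [643.0, 148.8, -2.3]
ee_rot: [-0.383, 0.924, 0.0, -0.0]
wrist_force: [0.2, -0.7, -0.2]
finger_gap: 0.679
gripper_force: 27.7
```

Request:
{"op": "carry_out", "data": {
  "commands": [
    {"tx": 0, "ty": 0, "tz": -0.006, "wx": 0, "wy": 0, "wz": 0, "jaw": 0.1},
    {"tx": 0, "ty": 0, "tz": 0, "wx": 0, "wy": 0, "wz": 0, "jaw": 0.1},
    {"tx": 0, "ty": 0, "tz": 0, "wx": 0, "wy": 0, "wz": 0, "jaw": 0.1},
    {"tx": 0, "ty": 0, "tz": 0, "wx": 0, "wy": 0, "wz": 0, "jaw": 0.1},
    {"tx": 0, "ty": 0, "tz": 0, "wx": 0, "wy": 0, "wz": 0, "jaw": 0.1}
  ]
}}

```text
clock: 19.15
eef_pos: [643.0, 148.8, -2.9]
ee_rot: [-0.383, 0.924, -0.0, 0.0]
wrist_force: [-0.3, -0.3, 2.0]
finger_gap: 0.683
gripper_force: 28.0
```

Request:
{"op": "carry_out", "data": {
  "commands": [
    {"tx": 0, "ty": 0, "tz": -0.003, "wx": 0, "wy": 0, "wz": 0, "jaw": 0.1},
    {"tx": 0, "ty": 0, "tz": 0, "wx": 0, "wy": 0, "wz": 0, "jaw": 0.1},
    {"tx": 0, "ty": 0, "tz": 0, "wx": 0, "wy": 0, "wz": 0, "jaw": 0.1},
    {"tx": 0, "ty": 0, "tz": 0, "wx": 0, "wy": 0, "wz": 0, "jaw": 0.1},
    {"tx": 0, "ty": 0, "tz": 0, "wx": 0, "wy": 0, "wz": 0, "jaw": 0.1}
  ]
}}

```text
clock: 19.65
eef_pos: [643.0, 148.8, -2.9]
ee_rot: [-0.383, 0.924, -0.0, 0.0]
wrist_force: [-2.1, -0.3, 6.9]
finger_gap: 0.679
gripper_force: 28.5
```

Contact is firm, so I release gently.

Request:
{"op": "carry_out", "data": {
  "commands": [
    {"tx": 0, "ty": 0, "tz": 0, "wx": 0, "wy": 0, "wz": 0, "jaw": -0.38},
    {"tx": 0, "ty": 0, "tz": 0, "wx": 0, "wy": 0, "wz": 0, "jaw": -0.45},
    {"tx": 0, "ty": 0, "tz": 0, "wx": 0, "wy": 0, "wz": 0, "jaw": -0.52},
    {"tx": 0, "ty": 0, "tz": 0, "wx": 0, "wy": 0, "wz": 0, "jaw": -0.58},
    {"tx": 0, "ty": 0, "tz": 0, "wx": 0, "wy": 0, "wz": 0, "jaw": -0.6}
  ]
}}

```text
clock: 20.15
eef_pos: [642.9, 148.8, -3.4]
ee_rot: [-0.383, 0.924, 0.0, -0.0]
wrist_force: [0.1, 0.0, 0.4]
finger_gap: 0.803
gripper_force: 0.0
```

Request:
{"op": "carry_out", "data": {
  "commands": [
    {"tx": 0, "ty": 0, "tz": 0, "wx": 0, "wy": 0, "wz": 0, "jaw": -0.6},
    {"tx": 0, "ty": 0, "tz": 0.05, "wx": 0, "wy": 0, "wz": 0, "jaw": -0.6},
    {"tx": 0, "ty": 0, "tz": 0.1, "wx": 0, "wy": 0, "wz": 0, "jaw": -0.6},
    {"tx": 0, "ty": 0, "tz": 0.2, "wx": 0, "wy": 0, "wz": 0, "jaw": -0.6},
    {"tx": 0, "ty": 0, "tz": 0.3, "wx": 0, "wy": 0, "wz": 0, "jaw": -0.6}
  ]
}}

```text
clock: 20.65
eef_pos: [642.1, 148.7, 75.2]
ee_rot: [-0.383, 0.924, 0.0, -0.001]
wrist_force: [0.2, 0.4, 0.3]
finger_gap: 0.798
gripper_force: 0.0
```

Request:
{"op": "carry_out", "data": {
  "commands": [
    {"tx": -0.3, "ty": 0, "tz": 0.25, "wx": 0, "wy": 0, "wz": 0, "jaw": -0.6},
    {"tx": -0.3, "ty": 0, "tz": 0.2, "wx": 0, "wy": 0, "wz": 0, "jaw": -0.6},
    {"tx": -0.3, "ty": 0, "tz": 0.2, "wx": 0, "wy": 0, "wz": 0, "jaw": -0.6},
    {"tx": -0.3, "ty": 0, "tz": 0, "wx": 0, "wy": 0, "wz": 0, "jaw": -0.6},
    {"tx": -0.3, "ty": 0, "tz": 0, "wx": 0, "wy": 0, "wz": 0, "jaw": -0.6}
  ]
}}

```text
clock: 21.15
eef_pos: [462.0, 148.8, 154.4]
ee_rot: [-0.383, 0.924, -0.0, 0.001]
wrist_force: [-0.4, 0.5, 0.4]
finger_gap: 0.797
gripper_force: 0.0
```

Run:
```python
from h import *
s=state();print(s["eef_pos"],s["wrist_force"])
for n in("top","side"):
    im=read_camera(n)
    for r in tan(im,calibration(n)):
        if 350<r[2][0]<720 and -300<r[2][1]<260: print(n,*r)
im=read_camera("top")[110:245,110:310]
cv2.imwrite("pics/t5.png",cv2.resize(im,None,fx=4,fy=4,interpolation=cv2.INTER_CUBIC)[:,:,::-1])
```

```text
[462.027162   148.8022744  154.35569657] [-0.35621597  0.45142629  0.38213567]
top [235.1 152.3] 189 [641.1  50.5]
top [259. 152.] 191 [641.6 -25.2]
top [281.9 151.7] 191 [642.  -97.6]
top [303.7 216.3] 204 [ 437.5 -162. ]
top [338.3 223.9] 63 [ 413.1 -269. ]
side [274.4 159.9] 144 [639.8  51.7]
side [170.6 165.8] 158 [422.7 228. ]
side [296.  170.8] 165 [640.1 -24.6]
side [318.4 182. ] 180 [640.9 -97.2]
side [283.6 234.9] 249 [ 434.9 -162.1]
side [317.8 269.9] 131 [ 408.4 -272.3]
```

View pics/t5.png

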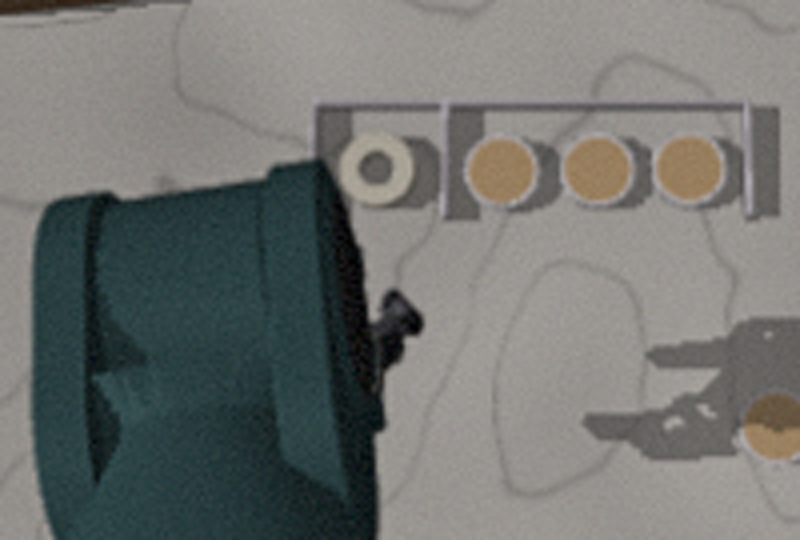

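The top crop shows the roll flat at (377,170) inside the narrow bay and three dishes at (502,172), (598,170) and (690,170), all behind the wall fronts at row 217. The spare dishes have not moved.

```bash
python3 -c "
from plant import *
print(sign_off())"
```

```text
the job is handed in; nothing more can be done
None
```

The job is handed in at about 21 s: three large dishes are in the wide bay, the tape roll is set down flat in the narrow bay, the spare and small dishes measured unmoved, and the arm never went near the bottle.

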